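Sweep the loose work pieces into the collecting fence

TASK

Sweep the three round cup-shaped work pieces across the table top into the low three-sided fence at the right, through its open side, so that each stands upright and fully inside it. Push them gently with the fingertips or the outside of the fingers: do not pinch, lift, tip or jam them. Leave everything else where it stands, including the lidded tin, the push button and the relay among the work pieces.

Things in the scene. Friction and masses are not known exactly. Their poses are not given: they have to be found in the camera images.
- cup0: one of three identical work pieces: a plain light plastic round cup, 40 mm across, 24 mm high, about 0.09 kg, standing upright loose on the table, mouth up, free to slide; origin at the centre of its underside, z up
- cup1: one of three identical work pieces: a plain light plastic round cup, 40 mm across, 24 mm high, about 0.09 kg, standing upright loose on the table, mouth up, free to slide; origin at the centre of its underside, z up
- cup2: one of three identical work pieces: a plain light plastic round cup, 40 mm across, 24 mm high, about 0.09 kg, standing upright loose on the table, mouth up, free to slide; origin at the centre of its underside, z up
- fence: low three-sided aluminium fence screwed to the table, no floor, one side open. Walls 32 mm high, 3 mm thick; outside each a foot flange 11 mm wide, 3 mm high. Origin on the table top at the centre of the inside (140 x 140 mm): inner wall faces at x = -70, x = +70 and y = -70 mm; open at y = +70 mm, +y pointing out, roughly to the work pieces (robot's left)
- fence_mouth (a point): middle of the fence's open side, at table height; same axes as the fence
- trainer_box: fixed grey equipment box at the back, beyond the work pieces: 400 mm deep (x), 340 mm wide (y), about 105 mm high and up to 125 mm at its buttons, so the gripper must keep clear of its front face, 200 mm nearer the robot than its origin (centre of its underside)
- fuse_tin: flat round lidded tin, 54 mm across, 24 mm high, closed on top, standing loose among the work pieces; origin at the centre of its underside; leave it alone
- spare_button: loose panel push button standing upright on its stem, 30 mm across, 32 mm high, among the work pieces; origin at the centre of its underside; leave it alone
- relay_spare: small box-shaped plug-in relay, 21 x 28 mm, up to 36 mm high, standing loose near the work pieces; origin at the centre of its underside; leave it alone
- power_module: upright grey power supply block, 100 x 45 mm, 97 mm high, beyond the fence, at the right edge of the table; origin at the centre of its underside; leave it alone
- mug: mug, 77 mm across the cup and 90 mm high, on the left side of the table; origin at the centre of its underside; leave it alone
- terminal_rail: short mounting rail with terminals, 48 x 150 mm, 35 mm high, on the left side of the table; origin at the centre of its underside; leave it alone

How it is judged (in metres and radians):
At the end, for the whole second after the job is handed in: All three work pieces stand upright (within 0.15 rad) at rest on the table inside the fence: each one's centre is less than 54 mm from the fence's centre both along its x and along its y (fully inside, 4 mm tolerance) (x of cup0 in the frame of fence between -0.054 and 0.054 m and y of cup0 in the frame of fence between -0.054 and 0.054 m and height (world z) of each of cup0, cup1, cup2 below 0.005 m and angle between each of cup0, cup1, cup2's own z axis and vertical below 0.15 rad and linear speed of each of cup0, cup1, cup2 below 0.01 m/s and x of cup1 in the frame of fence between -0.054 and 0.054 m and y of cup1 in the frame of fence between -0.054 and 0.054 m and x of cup2 in the frame of fence between -0.054 and 0.054 m and y of cup2 in the frame of fence between -0.054 and 0.054 m); the robot touches nothing.
It fails at once if a work piece is lifted off the table (over 12 mm) or tipped over (height (world z) of any of cup0, cup1, cup2 above 0.012 m or angle between any of cup0, cup1, cup2's own z axis and vertical above 0.5 rad).
It fails at once if a work piece is pinched or jammed (fingers press it with more than 20 N) (contact force between the fingers and cup0 above 20 N or contact force between the fingers and cup1 above 20 N or contact force between the fingers and cup2 above 20 N).
It fails at once if another thing on the table is shifted by more than 15 mm (distance of any of fuse_tin, spare_button, relay_spare, power_module, mug, terminal_rail from where it was at the start of the episode above 0.015 m).
It also fails if it takes over 64 s, if anything falls off the work surface, if the arm or the gripper's body presses on something with over 40 N, if the wrist force passes 120 N, or if a joint passes its speed limit or range.

ROBOT

A 6-joint arm with a two-finger parallel gripper is mounted at the origin on a cart in front of the work surface, level with it; the furniture and walls round the work are solid. World frame = base frame: x ahead of the robot, y to its left, z up, the work surface at z = 0. Lengths are in mm, angles in rad, forces in N, time in s.
With the tool pointing down it reaches from about 275 to 1000 mm from the base axis. Payload 8.4 kg.
Tool frame: the origin (TCP) lies between the finger pads; the fingertips stand 22 mm ahead of it and the grasp point (between the pads) lies 3 mm ahead of it (r.nose_length is the z of the fingertips in the tool frame, in mm); z points along the fingers, y is the line along which they close (so a half turn about z gives the same grasp; the last joint's range is limited). The gripper opens to 85 mm and grips with 20 to 120 N. Pads are 22 mm wide; open, the fingers measure 114 mm over their backs; the gripper's body (76 mm by 85 mm) begins 54 mm behind the grasp point. The pads swing forward as they close: fully open they stand 13 mm farther back than shut.
Start: joints at [1.328, 0.353, 1.633, -0, 1.155, -0.002], TCP at [149.048, 606.97, 253.281] pointing down, gripper open.
Joint ranges: [-2.63, 2.63], [-0.92, 2.1], [0.06, 2.66], [-1.3, 4.44], [0, 2.69], [-3.02, 3.02]. Speed limits (rad/s): [2.22, 2.22, 2.79, 3.14, 3.14, 3.14].

INTERFACE

Orientations are given as [roll, pitch, yaw] about the fixed x, y, z axes, in that order (R = Rz(yaw) Ry(pitch) Rx(roll)).
In Python, from rig import r, cams, sign_off gives the robot as it stands (r), with the cameras (cams) and the job as plain functions.
- The arm moves only by the shell command python3 steer.py 'ROWS' [FORCE]. ROWS is rows parted by semicolons, their numbers by spaces, 1 to 5 of them, each of 7 numbers: a rotation vector rx, ry, rz in rad, then dx, dy, dz in mm, then the opening from 0.0 (shut) to 1.0 (fully open); each row shifts and turns the commanded pose from where the row before left it, along the tool's axes as they then stand; what a row does not reach is not made up. A row lasts 1/12 s, in which the tool goes at most 41.7 mm and 0.125 rad, less where a joint would pass 70% of its speed; a pose out of reach is approached as far as the arm can. The fingers move at their own pace and stop on an object; FORCE is the grip in N (left out, the last holds). Time passes only in rows, so rows that do not move let the fingers close. It prints the time, the measured TCP pose, the force, the opening and the grip force at its end.
- r.sense(): the state, without advancing time (a new reading comes with each control period).
- cams.grab_frame(name): name is "scene" or "side" or "wrist"; returns the picture (480x640x3 uint8, red, green, blue); there is no depth.
- cams.camera_params(name): a dict with "fx", "fy", "cx", "cy" (pixels), "rvec" (rotation vector, rad) and "tvec" (3), from world to camera coordinates, as OpenCV has them. Camera axes: x right, y down, z forward; pixel columns grow to the right and rows downward; lengths in mm; the calibration is good to about 2 mm. A picture is of the moment at which its call begins: read the wrist's pose just before it. camera_params takes no time and is no camera call; for the wrist camera it gives the pose at the moment of the call.
- sign_off(): hands the job in; it is judged then, once.
The state is a dict: "clock": time; "qpos": joint angles; "qvel": joint speeds; "joint_efforts": joint torques, N m; "eef_pos": TCP position; "tcp_rot": TCP orientation; "contact_force": force on the tool from outside, world axes, zero at the start; "wrist_torque": the same for the moment, N m; "opening": opening from 0.0 (shut) to 1.0 (fully open); "grasp_force": force on a finger pad.
Only numpy, scipy, OpenCV 4.12 (cv2) and the standard library are available. Lean on these libraries where they do the work, as an engineer would, in place of code of your own. Each camera call takes 0.05 s, during which the arm holds its last target. There are 200 camera calls.

## Working session

There is one attempt and no reset: what is moved stays moved. The work goes in short steps, Python scripts to look and compute and a shell command to move; the robot and the scene stay as the last step left them, time stands still between calls to the robot, and variables do not carry over. Pictures are saved under pics/ and viewed, at most 10 in all, crops included, and the job is handed in when it is done.

```bash
ls; mkdir -p pics; python3 - <<'E'
from rig import r, cams, sign_off
import cv2
print(r.sense())
for n in ("scene","side"):
    cv2.imwrite(f"pics/{n}0.png",cams.grab_frame(n)[:,:,::-1]); print(n,cams.camera_params(n))
E
```

```text
pics
rig.py
steer.py
{'clock': 0.0, 'qpos': array([ 1.32759104e+00,  3.53668593e-01,  1.63414593e+00, -1.53393448e-07,
        1.15519484e+00, -2.39770107e-03]), 'qvel': array([ 0.00106587,  0.00049183, -0.00128008,  0.00024292,  0.00170416,
        0.0008792 ]), 'joint_efforts': array([ 1.89421648e-03, -6.05267215e+01, -3.42073095e+01, -1.31033232e-05,
        9.28175985e-03, -6.04259597e-06]), 'eef_pos': array([148.94426492, 606.52809792, 252.543845  ]), 'tcp_rot': array([-3.14017596e+00, -3.25657300e-06,  2.90078513e+00]), 'contact_force': array([-0.50676228,  0.44349841,  0.18224074]), 'wrist_torque': array([-0.02013646,  0.01576278,  0.00363795]), 'grasp_force': 0.0, 'opening': 1.0013129695092429}
scene {'fx': 477.18073866910396, 'fy': 477.18073866910396, 'cx': 317.21449505778077, 'cy': 232.86412611042638, 'rvec': array([ 2.10051071, -0.4800348 ,  0.2566175 ]), 'tvec': array([-448.34474721,  242.55304962,  719.04304134])}
side {'fx': 540.260443178849, 'fy': 540.260443178849, 'cx': 309.9502193311297, 'cy': 243.53462739465448, 'rvec': array([ 2.20295848, -0.72331649,  0.29680837]), 'tvec': array([-362.26885882,  340.89211869,  842.61826399])}
```

View pics/scene0.png

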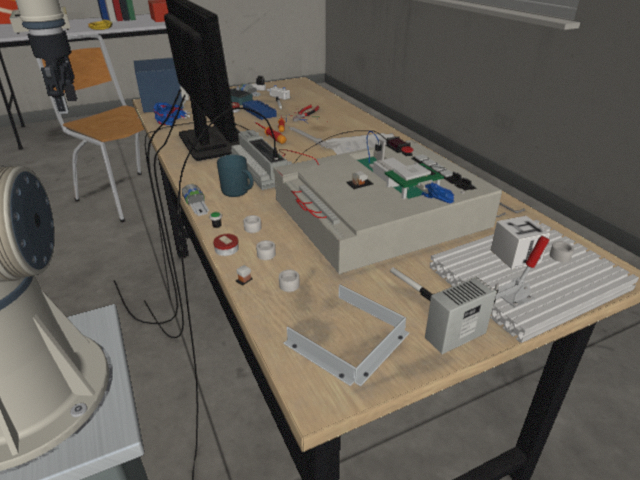

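View pics/side0.png

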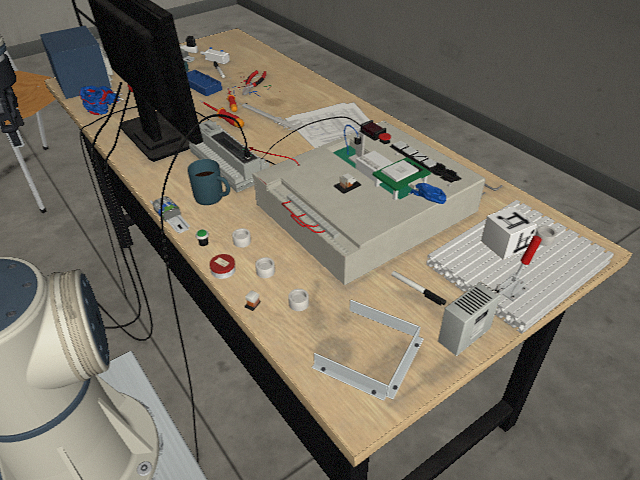

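The pictures show the cups at scene (252,223), (265,250), (289,280) and side (241,237), (264,267), (298,298). The tin, button and relay stand just left of and nearer than them. The fence spans scene (288,340), (355,380), (405,325), (340,290), with its open side facing the cups.

```bash
cat > h.py <<'E'
import numpy as np, cv2
from rig import r, cams, sign_off
def cam(n):
    c=cams.camera_params(n); K=np.array([[c['fx'],0,c['cx']],[0,c['fy'],c['cy']],[0,0,1]])
    return K,cv2.Rodrigues(c['rvec'])[0],np.array(c['tvec'])
def onplane(C,uv,z):
    K,R,t=C; d=R.T@np.linalg.inv(K)@[uv[0],uv[1],1]; o=-R.T@t
    return (o+d*(z-o[2])/d[2])
def tri(Cs,uvs):
    P=[K@np.c_[R,t] for K,R,t in Cs]
    X=cv2.triangulatePoints(P[0],P[1],np.float64(uvs[0]).reshape(2,1),np.float64(uvs[1]).reshape(2,1))
    return (X[:3]/X[3]).ravel()
def proj(C,X):
    K,R,t=C; p=K@(R@np.array(X,float)+t); return p[:2]/p[2]
E
python3 - <<'E'
from h import *
Cs=[cam("scene"),cam("side")]; I=[cv2.imread(f"pics/{n}0.png") for n in("scene","side")]
def blob(i,seed,kind):
    h=cv2.cvtColor(I[i],cv2.COLOR_BGR2HSV); H,S,V=cv2.split(h)
    m={'w':(S<45)&(V>130),'r':((H<8)|(H>172))&(S>120)&(V>80),'g':(H>45)&(H<85)&(S>80)}[kind].astype(np.uint8)
    n,l,s,c=cv2.connectedComponentsWithStats(m,connectivity=4)
    d=[np.hypot(*(c[k]-seed)) if s[k,4]>8 else 1e9 for k in range(n)]; k=int(np.argmin(d)); x,y,w,hh,a=s[k]
    return np.array([x+(w-1)/2,y+(hh-1)/2]),c[k],s[k]
for nm,k,z,a,b in [("cA",'w',12,(252,223),(241,237)),("cB",'w',12,(265,250),(264,267)),("cC",'w',12,(289,280),(298,298)),("tin",'r',20,(226,243),(222,265)),("btn",'g',30,(216,215),(202,234))]:
    p=blob(0,a,k);q=blob(1,b,k)
    print(nm,p[2],q[2],tri(Cs,[p[0],q[0]]).round(1),onplane(Cs[0],p[0],z).round(1),onplane(Cs[1],q[0],z).round(1))
def up(i,x,y,w,h,s): return cv2.resize(I[i][y:y+h,x:x+w],None,fx=s,fy=s,interpolation=cv2.INTER_CUBIC)
cv2.imwrite("pics/c1.png",up(0,195,195,220,190,3.6)[:600])
cv2.imwrite("pics/c2.png",up(1,185,220,250,185,3.2)[:600])
E
```

```text
cA [243 215  18  18 247] [232 228  19  20 283] [470.8 298.7   8.4] [469.2 293.1  12. ] [469.  294.9  12. ]
cB [256 240  19  20 294] [256 257  19  21 323] [462.  183.7   9.7] [460.5 180.2  12. ] [461.3 181.8  12. ]
cC [279 270  20  22 356] [289 289  20  22 369] [467.5  67.6   6.5] [464.7  60.9  12. ] [465.1  63.5  12. ]
tin [214 234  24  16 225] [210 254  25  20 309] [393.3 245.5  12.8] [390.9 234.7  20. ] [390.3 238.3  20. ]
btn [211 212   9   5  32] [197 230   9   7  49] [399.3 348.9  25.3] [398.5 341.7  30. ] [396.5 343.   30. ]
```

View pics/c1.png

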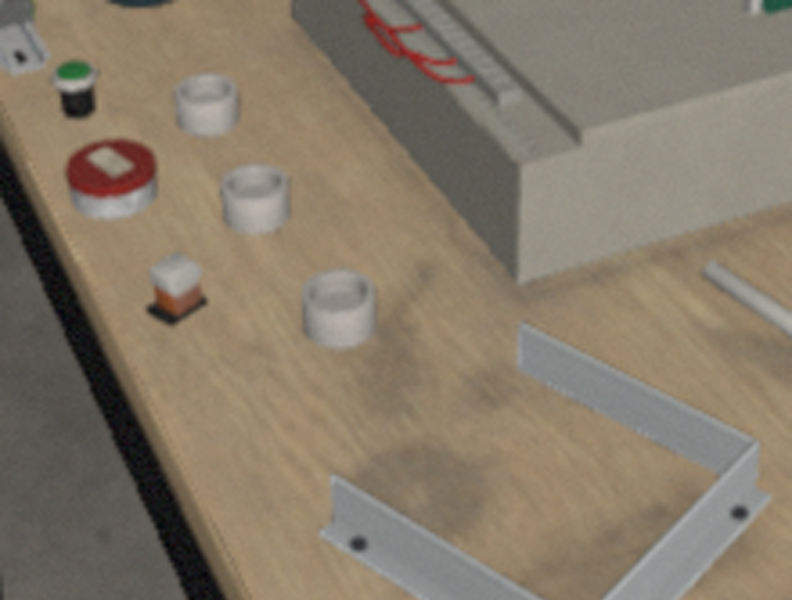

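View pics/c2.png

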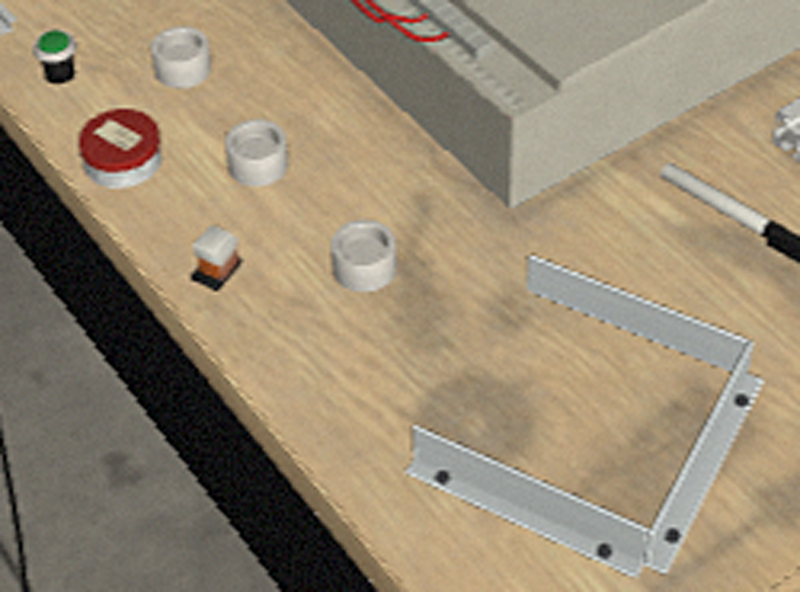

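The crops show the fence's wall tops clearly: near mouth end at c1 (333,477) / c2 (415,427), far mouth end at (521,324) / (528,257), right corner at (755,443) / (748,342). The relay's foot is at c1 (178,308) / c2 (216,272), and the box's front corner at (520,282) / (512,205).

```bash
python3 - <<'E'
from h import *
Cs=[cam("scene"),cam("side")]
f1=lambda u:(np.array(u)+.5)/3.6-.5+195
f2=lambda u:(np.array(u)+.5)/3.2-.5+np.array([185,220])
for nm,a,b,z in [("nearmouth",(333,477),(415,427),32),("farmouth",(521,324),(528,257),32),("farright",(755,443),(748,342),32),("nearright",None,(650,530),32),
 ("relay",(178,308),(216,272),0),("relaytop",(176,268),(216,240),36),("boxcorner",(520,282),(512,205),0)]:
    q=onplane(Cs[1],f2(b),z).round(1)
    print(nm,q, *( [onplane(Cs[0],f1(a),z).round(1),tri(Cs,[f1(a),f2(b)]).round(1)] if a else []))
E
```

```text
nearmouth [405.  -72.4  32. ] [405.8 -75.7  32. ] [409.1 -66.6  22.6]
farmouth [533.5 -12.   32. ] [535.7 -15.1  32. ] [540.4  -4.9  22. ]
farright [ 592.9 -138.2   32. ] [ 593.4 -141.5   32. ] [ 600.2 -132.7   21.5]
nearright [ 464.2 -198.1   32. ]
relay [388.9 117.    0. ] [391.2 114.5   0. ] [393.  124.2  -8.4]
relaytop [388.3 109.7  36. ] [389.5 103.   36. ] [394.5 122.4  21. ]
boxcorner [572.6  51.3   0. ] [571.7  52.8   0. ] [569.3  47.8   4.7]
```

```bash
R='0 0 0.12 0 0 -4 0.3'
python3 steer.py '0 0 0.12 0 0 -4 0.3;0 0 0.12 0 0 -4 0.3;0 0 0.12 0 0 -4 0.3;0 0 0.12 0 0 -4 0.3;0 0 0.12 0 0 -4 0.3'
python3 steer.py '0 0 0.12 0 0 -4 0.3;0 0 0.12 0 0 -4 0.3;0 0 0.12 0 0 -4 0.3;0 0 0.12 0 0 -4 0.3;0 0 0.12 0 0 -4 0.3'
python3 steer.py '0 0 0.12 0 0 0 0.3;0 0 0.01 -30 20 0 0.3;0 0 0 -30 20 0 0.3;0 0 0 -30 20 0 0.3;0 0 0 -30 20 0 0.3'
python3 - <<'E'
from h import *
s=r.sense(); print(s,r.nose_length)
Cs=[cam("scene"),cam("side")]
print(onplane(Cs[0],(283,211),0),onplane(Cs[1],(262,208),0))
E
```

```text
clock: 0.52
eef_pos: [149.0, 606.7, 273.0]
tcp_rot: [-3.141, 0.001, 2.295]
contact_force: [0.1, 0.4, -1.0]
opening: 0.31
grasp_force: 0.0
clock: 0.93
eef_pos: [149.0, 606.7, 293.0]
tcp_rot: [-3.141, 0.001, 1.695]
contact_force: [-0.0, 0.6, -0.1]
opening: 0.299
grasp_force: 0.0
clock: 1.35
eef_pos: [229.7, 485.6, 292.8]
tcp_rot: [-3.141, 0.001, 1.572]
contact_force: [-0.2, 0.6, 1.0]
opening: 0.302
grasp_force: 0.0
{'clock': 1.35, 'qpos': array([ 1.12626542e+00,  1.79044169e-01,  1.77603615e+00, -9.83775705e-05,
        1.18735801e+00,  1.12556981e+00]), 'qvel': array([-0.67814134, -0.38074822,  0.46653795, -0.00263056, -0.09747539,
       -0.66635001]), 'joint_efforts': array([  7.58523166, -45.67086339, -35.79485178,   0.22816467,
         0.2865837 ,   1.18980926]), 'eef_pos': array([229.69490174, 485.64057969, 292.77443489]), 'tcp_rot': array([-3.14131076e+00,  8.02512427e-04,  1.57152889e+00]), 'contact_force': array([-0.20310723,  0.59898387,  0.98890041]), 'wrist_torque': array([-0.01202787, -0.01398833,  0.03583757]), 'grasp_force': 0.0, 'opening': 0.3021983452671458} 22.0
[563.8853715  333.77356262   0.        ] [571.24726041 371.14638697   0.        ]
```

```bash
python3 steer.py '0 0 0 -32 18 0 0.3;0 0 0 -32 18 0 0.3;0 0 0 -32 18 0 0.3;0 0 0 -32 18 0 0.3;0 0 0 -32 18 0 0.3'
python3 steer.py '0 0 0 -32 18 0 0.3;0 0 0 -32 18 0 0.3;0 0 0 -32 18 0 0.3;0 0 0 0 0 0 0.3;0 0 0 0 0 0 0.3'
python3 - <<'E'
from h import *
print(cams.camera_params("wrist")); np.save("w0.npy",np.array(cam("wrist"),dtype=object),allow_pickle=True)
cv2.imwrite("pics/w0.png",cams.grab_frame("wrist")[:,:,::-1])
E
```

```text
clock: 1.77
eef_pos: [319.6, 325.4, 293.1]
tcp_rot: [-3.141, 0.0, 1.571]
contact_force: [0.8, -0.0, -0.4]
opening: 0.303
grasp_force: 0.0
clock: 2.18
eef_pos: [373.9, 229.6, 293.2]
tcp_rot: [-3.141, 0.0, 1.567]
contact_force: [-0.1, 0.9, 0.5]
opening: 0.303
grasp_force: 0.0
{'fx': 353.00180607741663, 'fy': 353.00180607741663, 'cx': 317.48819056270304, 'cy': 237.4114825982731, 'rvec': array([-2.87789581e+00,  6.59592416e-03,  2.42915012e-03]), 'tvec': array([-372.35657623,  178.63291715,  477.05225727])}Traceback (most recent call last):
  File "<stdin>", line 2, in <module>
ValueError: could not broadcast input array from shape (3,3) into shape (3,)
```

```bash
python3 - <<'E'
from h import *
C=cam("wrist"); print(-C[1].T@C[2], r.sense()['eef_pos'])
I=cams.grab_frame("wrist")[:,:,::-1].copy()
cv2.imwrite("pics/w0.png",I)
H,S,V=cv2.split(cv2.cvtColor(I,cv2.COLOR_BGR2HSV))
print([proj(C,(x,y,12)).round(0).tolist() for x,y in [(469,294),(461,181),(465,62),(391,237)]])
E
```

```text
[374.19396974 295.03561973 413.60712181] [373.9498642  229.57822436 293.18007239]
[[404.0, 143.0], [392.0, 242.0], [390.0, 332.0], [333.0, 195.0]]
```

View pics/w0.png

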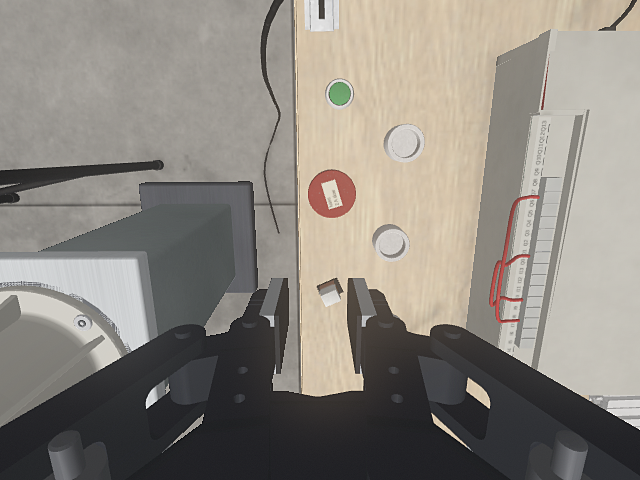

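Cup A shows at (404,143), B at (391,242), the tin at (332,194), the button at (340,93) and the relay at (330,292). All of these agree with the rays from the fixed cameras; cup C is hidden behind the gripper.

```bash
cat >> h.py <<'E'
F=np.array([499,-106.]); a=np.radians(25.1); ux=np.array([np.cos(a),np.sin(a)]); uy=np.array([-np.sin(a),np.cos(a)])
def fw(p): return F+p[0]*ux+p[1]*uy
def wf(p): d=np.array(p[:2])-F; return np.array([d@ux,d@uy])
def togo(xyz,yaw):  # delta in the tool's axes after turning (rz first)
    s=r.sense(); y0=s['tcp_rot'][2]; d=np.array(xyz)-s['eef_pos']
    c,n=np.cos(yaw),np.sin(yaw)
    print("rz",round(y0-yaw,3),"dxyz",np.round([d[0]*c+d[1]*n,d[0]*n-d[1]*c,-d[2]],1))
def push(cup,tgt,back,ahead=29,z=26):
    d=fw(tgt)-cup; L=np.linalg.norm(d); u=d/L; yaw=np.arctan2(-u[1],-u[0])
    print("yaw",yaw.round(3),"L",L.round(1),"cup fence",wf(cup).round(1)); p=np.array(cup)-u*(ahead+back)
    togo([*p,z],yaw); print("start",p.round(1))
E
python3 - <<'E'
from h import *
C=cam("wrist"); I=cv2.imread("pics/w0.png")
g=cv2.cvtColor(I,cv2.COLOR_BGR2HSV); m=((g[:,:,1]<30)&(g[:,:,2]>150)).astype(np.uint8)
n,l,s,c=cv2.connectedComponentsWithStats(m)
for k in range(1,n):
    x,y,w,h,A=s[k]
    if 15<w<60 and 15<h<60 and 360<x<420: print(s[k],onplane(C,(x+(w-1)/2,y+(h-1)/2),12).round(1), onplane(C,(x+(w-1)/2,y+(h-1)/2),20).round(1))
push(np.array([465,62.]),(28,-42),16)
E
```

```text
[ 384  124   41   39 1134] [468.2 295.   12. ] [466.3 295.   20. ]
[372 229  38  33 809] [459.3 178.2  12. ] [457.6 180.6  20. ]
yaw 1.949 L 208.9 cup fence [ 40.5 166.6]
rz -0.381 dxyz [-145.5   22.7  267.2]
start [448.4 103.8]
```

```bash
python3 steer.py '0 0 -0.1 0 0 0 0.2;0 0 -0.1 0 0 0 0.2;0 0 -0.1 0 0 0 0.2;0 0 -0.08 0 0 0 0.2;0 0 0 -29 5 35 0.2'
python3 steer.py '0 0 0 -29 5 35 0.2;0 0 0 -29 5 35 0.2;0 0 0 -29 5 35 0.2;0 0 0 -29 3 35 0.2;0 0 0 0 0 0 0.2'
python3 -c "
from h import *
push(np.array([465,62.]),(28,-42),16)"
```

```text
clock: 2.65
eef_pos: [388.8, 213.2, 265.5]
tcp_rot: [3.133, -0.003, 1.96]
contact_force: [3.0, 1.3, 0.5]
opening: 0.199
grasp_force: 0.0
clock: 3.07
eef_pos: [440.0, 114.1, 128.6]
tcp_rot: [-3.134, -0.0, 1.951]
contact_force: [-2.3, 1.0, 0.7]
opening: 0.2
grasp_force: 0.0
yaw 1.949 L 208.9 cup fence [ 40.5 166.6]
rz 0.002 dxyz [-12.7   4.  102.6]
start [448.4 103.8]
```

```bash
python3 steer.py '0 0 0 0 0 25 0.2;0 0 0 0 0 25 0.2;0 0 0 0 0 20 0.2;0 0 0 0 0 12 0.2;0 0 0 0 0 0 0.2'
python3 steer.py '0 0 0 0 0 0 0.2'
python3 - <<'E'
from h import *
push(np.array([465,62.]),(28,-42),16)
I=[cams.grab_frame(n)[:,:,::-1] for n in("scene","side")]
cv2.imwrite("pics/d1.png",np.hstack([cv2.resize(I[0][190:390,190:390],(400,400),interpolation=2),cv2.resize(I[1][190:390,210:410],(400,400),interpolation=2)]))
E
```

```text
clock: 3.48
eef_pos: [440.2, 117.3, 49.9]
tcp_rot: [-3.138, -0.001, 1.952]
contact_force: [-0.2, -0.8, -0.2]
opening: 0.197
grasp_force: 0.0
clock: 3.57
eef_pos: [441.4, 117.3, 51.7]
tcp_rot: [-3.14, -0.0, 1.952]
contact_force: [0.3, 0.0, -0.3]
opening: 0.2
grasp_force: 0.0
yaw 1.949 L 208.9 cup fence [ 40.5 166.6]
rz 0.003 dxyz [-15.1   1.5  25.7]
start [448.4 103.8]
```

View pics/d1.png

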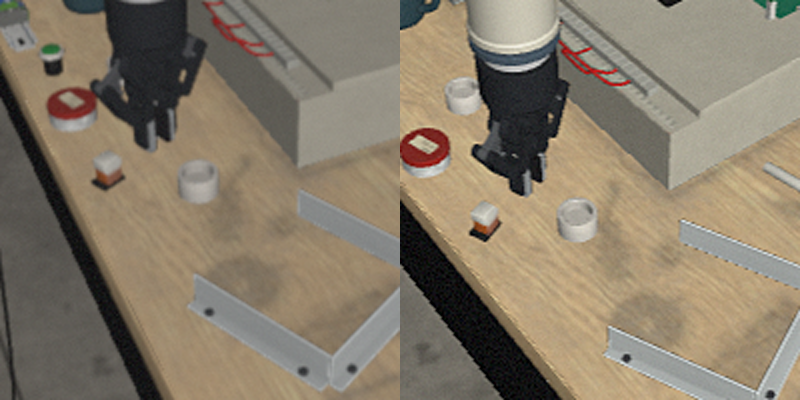

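The gripper stands directly behind cup C (left crop (198,180)) with its gap lined up and clear of the relay at (107,170), so I lower it and begin the push.

```bash
python3 steer.py '0 0 0 0 0 8 0.2;0 0 0 0 0 8 0.2;0 0 0 0 0 6 0.2;0 0 0 -4 1 3 0.2;0 0 0 -6 1 0 0.2'
python3 steer.py '0 0 0 -5 0 0 0.2;0 0 0 -4 0 0 0.2;0 0 0 -4 0 0 0.2;0 0 0 -4 0 0 0.2;0 0 0 -4 0 0 0.2'
python3 steer.py '0 0 0 -4 0 0 0.2;0 0 0 -5 0 0 0.2;0 0 0 -6 0 0 0.2;0 0 0 -8 0 0 0.2;0 0 0 -8 0 0 0.2'
python3 -c "
from h import *
push(np.array([465,62.]),(28,-42),-20)"
```

```text
clock: 4.08
eef_pos: [446.9, 107.4, 25.9]
tcp_rot: [-3.14, -0.0, 1.951]
contact_force: [-0.8, 0.5, 0.2]
opening: 0.202
grasp_force: 0.0
clock: 4.5
eef_pos: [455.4, 87.6, 26.9]
tcp_rot: [3.141, -0.0, 1.95]
contact_force: [0.4, 1.5, 1.4]
opening: 0.195
grasp_force: 0.3
clock: 4.92
eef_pos: [467.0, 58.7, 26.7]
tcp_rot: [3.142, -0.0, 1.951]
contact_force: [-1.2, 0.5, 0.7]
opening: 0.198
grasp_force: 0.6
yaw 1.949 L 208.9 cup fence [ 40.5 166.6]
rz 0.002 dxyz [12.8 -0.7  0.7]
start [461.7  70.4]
```

```bash
python3 steer.py '0 0 0 -10 0 0 0.2;0 0 0 -10 0 0 0.2;0 0 0 -10 0 0 0.2;0 0 0 -10 0 0 0.2;0 0 0 -10 0 0 0.2'
python3 steer.py '0 0 0 -10 0 0 0.2;0 0 0 -10 0 0 0.2;0 0 0 -8 0 0 0.2;0 0 0 -6 0 0 0.2;0 0 0 -3 0 0 0.2'
cat >> h.py <<'E'
def seg(n,I):  # cup-like bright compact blobs left standing free; prints candidates
    C=cam(n); g=cv2.cvtColor(np.ascontiguousarray(I),cv2.COLOR_RGB2HSV); m=((g[:,:,1]<45)&(g[:,:,2]>140)).astype(np.uint8)
    k,l,s,c=cv2.connectedComponentsWithStats(m,connectivity=4)
    for x,y,w,h,A in s[1:]:
        if 14<w<34 and 14<h<34 and A>150:
            p=onplane(C,(x+(w-1)/2,y+(h-1)/2),12)
            if 380<p[0]<620 and -220<p[1]<330: print(n,(x,y,w,h,A),p[:2].round(1),"fence",wf(p).round(1))
E
python3 - <<'E'
from h import *
push(np.array([465,62.]),(28,-42),-209)
for n in("scene","side"):
    I=cams.grab_frame(n); cv2.imwrite(f"pics/e_{n}.png",I[:,:,::-1]); seg(n,I)
E
```

```text
clock: 5.33
eef_pos: [485.6, 11.8, 26.7]
tcp_rot: [-3.142, -0.0, 1.95]
contact_force: [-1.0, 1.5, 1.6]
opening: 0.201
grasp_force: 0.8
clock: 5.75
eef_pos: [499.4, -22.3, 26.7]
tcp_rot: [3.141, 0.0, 1.95]
contact_force: [0.1, 1.1, 0.3]
opening: 0.202
grasp_force: 0.7
yaw 1.949 L 208.9 cup fence [ 40.5 166.6]
rz 0.001 dxyz [-88.9  -0.8   0.7]
start [ 531.5 -105.3]
scene (np.int32(245), np.int32(215), np.int32(16), np.int32(18), np.int32(220)) [471.3 292. ] fence [143.8 372.2]
scene (np.int32(257), np.int32(240), np.int32(18), np.int32(20), np.int32(252)) [461.5 179.7] fence [ 87.2 274.7]
side (np.int32(232), np.int32(228), np.int32(19), np.int32(20), np.int32(278)) [469.  294.9] fence [142.8 375.8]
side (np.int32(256), np.int32(257), np.int32(19), np.int32(21), np.int32(314)) [461.3 181.8] fence [ 88.  276.6]
```

```bash
python3 -c "
import cv2,numpy as np
I=[cv2.imread(f'pics/e_{n}.png') for n in('scene','side')]
cv2.imwrite('pics/e1.png',np.hstack([cv2.resize(I[0][230:390,260:420],(400,400),interpolation=2),cv2.resize(I[1][250:410,285:445],(400,400),interpolation=2)]))"
```

```text
(no output)
```

View pics/e1.png

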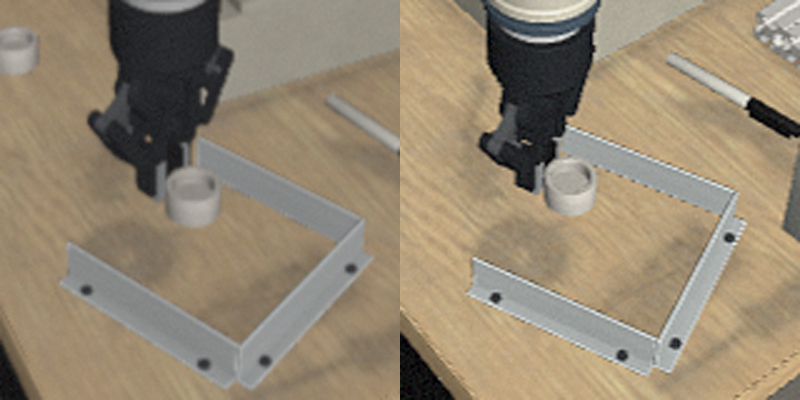

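Cup C sits cradled against both fingers at the fence mouth, at left crop (193,196), with clearance to the far wall. I push it the rest of the way and back off.

```bash
python3 steer.py '0 0 0 -5 0 0 0.2;0 0 0 -8 0 0 0.2;0 0 0 -8 0 0 0.2;0 0 0 -9 0 0 0.2;0 0 0 -9 0 0 0.2'
python3 steer.py '0 0 0 -9 0 0 0.2;0 0 0 -9 0 0 0.2;0 0 0 -8 0 0 0.2;0 0 0 -6 0 0 0.2;0 0 0 -5 0 0 0.2'
python3 steer.py '0 0 0 -4 0 0 0.2;0 0 0 -2 0 0 0.2;0 0 0 0 0 0 0.2;0 0 0 8 0 0 0.2;0 0 0 20 0 0 0.2'
python3 steer.py '0 0 0 20 0 -20 0.2;0 0 0 20 0 -25 0.2;0 0 0 20 0 -25 0.2;0 0 0 10 0 -15 0.2;0 0 0 0 0 0 0.2'
python3 - <<'E'
from h import *
for n in("scene","side"):
    I=cams.grab_frame(n); cv2.imwrite(f"pics/f_{n}.png",I[:,:,::-1]); seg(n,I)
push(np.array([460,180.5]),(-30,-42),18)
E
```

```text
clock: 6.27
eef_pos: [513.9, -58.6, 26.7]
tcp_rot: [3.141, 0.0, 1.951]
contact_force: [0.6, 0.6, 0.3]
opening: 0.2
grasp_force: 0.2
clock: 6.68
eef_pos: [527.5, -92.9, 26.7]
tcp_rot: [3.142, 0.0, 1.95]
contact_force: [0.0, 1.1, -0.4]
opening: 0.2
grasp_force: 0.3
clock: 7.1
eef_pos: [519.9, -72.2, 26.9]
tcp_rot: [3.14, 0.001, 1.949]
contact_force: [-0.7, 0.9, -0.2]
opening: 0.203
grasp_force: 0.0
clock: 7.52
eef_pos: [493.5, -4.4, 114.4]
tcp_rot: [3.138, 0.001, 1.953]
contact_force: [1.2, 0.4, 0.3]
opening: 0.201
grasp_force: 0.0
scene (np.int32(244), np.int32(215), np.int32(17), np.int32(18), np.int32(232)) [470.3 292.6] fence [143.  373.1]
scene (np.int32(257), np.int32(240), np.int32(18), np.int32(20), np.int32(261)) [461.5 179.7] fence [ 87.2 274.7]
side (np.int32(232), np.int32(228), np.int32(19), np.int32(20), np.int32(277)) [469.  294.9] fence [142.8 375.8]
side (np.int32(256), np.int32(257), np.int32(19), np.int32(21), np.int32(316)) [461.3 181.8] fence [ 88.  276.6]
side (np.int32(382), np.int32(330), np.int32(22), np.int32(25), np.int32(418)) [ 542.9 -125.6] fence [ 31.5 -36.4]
yaw 1.658 L 338.6 cup fence [ 86.2 276. ]
rz 0.294 dxyz [235.6 -16.6  86. ]
start [455.9 227.3]
```

```bash
python3 steer.py '0 0 0.1 0 0 0 0.2;0 0 0.1 0 0 0 0.2;0 0 0.094 0 0 0 0.2;0 0 0 20 -2 0 0.2;0 0 0 30 -2 0 0.2'
python3 steer.py '0 0 0 30 -2 0 0.2;0 0 0 30 -2 0 0.2;0 0 0 30 -2 0 0.2;0 0 0 30 -2 0 0.2;0 0 0 30 -2 0 0.2'
python3 steer.py '0 0 0 20 -2 0 0.2;0 0 0 10 0 5 0.2;0 0 0 5 0 10 0.2;0 0 0 0 0 10 0.2;0 0 0 0 0 0 0.2'
python3 -c "
from h import *
push(np.array([460,180.5]),(-30,-42),18)"
```

```text
clock: 8.03
eef_pos: [484.5, 41.4, 110.3]
tcp_rot: [-3.14, 0.0, 1.653]
contact_force: [0.4, 0.3, 0.1]
opening: 0.2
grasp_force: 0.0
clock: 8.45
eef_pos: [461.1, 192.1, 110.2]
tcp_rot: [-3.14, 0.001, 1.656]
contact_force: [0.2, -0.8, -0.4]
opening: 0.202
grasp_force: 0.0
clock: 8.87
eef_pos: [455.5, 224.5, 83.8]
tcp_rot: [-3.137, 0.002, 1.657]
contact_force: [-0.5, -0.9, -0.4]
opening: 0.2
grasp_force: 0.0
yaw 1.658 L 338.6 cup fence [ 86.2 276. ]
rz -0.002 dxyz [ 2.8  0.6 57.8]
start [455.9 227.3]
```

```bash
python3 steer.py '0 0 0 1 0 12 0.2;0 0 0 1 0 14 0.2;0 0 0 0 0 14 0.2;0 0 0 0 0 11 0.2;0 0 0 0 0 6 0.2'
python3 steer.py '0 0 0 -3 0 0 0.2;0 0 0 -4 0 0 0.2;0 0 0 -4 0 0 0.2;0 0 0 -4 0 0 0.2;0 0 0 -4 0 0 0.2'
python3 steer.py '0 0 0 -4 0 0 0.2;0 0 0 -5 0 0 0.2;0 0 0 -6 0 0 0.2;0 0 0 -8 0 0 0.2;0 0 0 -9 0 0 0.2'
python3 steer.py '0 0 0 -10 0 0 0.2;0 0 0 -10 0 0 0.2;0 0 0 -10 0 0 0.2;0 0 0 -10 0 0 0.2;0 0 0 -10 0 0 0.2'
python3 steer.py '0 0 0 -10 0 0 0.2;0 0 0 -10 0 0 0.2;0 0 0 -10 0 0 0.2;0 0 0 -10 0 0 0.2;0 0 0 -10 0 0 0.2'
python3 - <<'E'
from h import *
push(np.array([460,180.5]),(-30,-42),-336)
for n in("scene","side"):
    I=cams.grab_frame(n); seg(n,I)
E
```

```text
clock: 9.28
eef_pos: [456.1, 226.7, 28.1]
tcp_rot: [-3.139, 0.001, 1.655]
contact_force: [-0.6, -0.0, -0.1]
opening: 0.201
grasp_force: 0.0
clock: 9.7
eef_pos: [458.8, 208.9, 30.3]
tcp_rot: [3.141, -0.0, 1.657]
contact_force: [-0.0, 0.9, -0.1]
opening: 0.2
grasp_force: 0.4
clock: 10.12
eef_pos: [461.4, 176.9, 29.9]
tcp_rot: [3.141, -0.0, 1.657]
contact_force: [-0.7, 1.9, 2.3]
opening: 0.202
grasp_force: 1.3
clock: 10.53
eef_pos: [465.5, 126.4, 29.7]
tcp_rot: [-3.142, 0.0, 1.657]
contact_force: [-0.5, 1.8, 1.5]
opening: 0.204
grasp_force: 1.4
clock: 10.95
eef_pos: [469.7, 76.7, 29.7]
tcp_rot: [-3.141, 0.0, 1.657]
contact_force: [0.4, 2.6, 2.7]
opening: 0.198
grasp_force: 1.4
yaw 1.658 L 338.6 cup fence [ 86.2 276. ]
rz -0.002 dxyz [-202.7   -0.6    3.7]
start [ 486.9 -125.3]
scene (np.int32(244), np.int32(215), np.int32(17), np.int32(18), np.int32(222)) [470.3 292.6] fence [143.  373.1]
scene (np.int32(287), np.int32(273), np.int32(20), np.int32(22), np.int32(302)) [475.   45.7] fence [ 42.6 147.5]
side (np.int32(232), np.int32(228), np.int32(19), np.int32(20), np.int32(278)) [469.  294.9] fence [142.8 375.8]
side (np.int32(295), np.int32(290), np.int32(23), np.int32(25), np.int32(395)) [473.2  49.2] fence [ 42.4 151.5]
side (np.int32(382), np.int32(330), np.int32(22), np.int32(25), np.int32(416)) [ 542.9 -125.6] fence [ 31.5 -36.4]
```

```bash
python3 steer.py '0 0 0 -7 0 1 0.2;0 0 0 -10 0 1 0.2;0 0 0 -10 0 1 0.2;0 0 0 -10 0 0 0.2;0 0 0 -10 0 0 0.2'
python3 steer.py '0 0 0 -10 0 0 0.2;0 0 0 -10 0 0 0.2;0 0 0 -10 0 0 0.2;0 0 0 -10 0 0 0.2;0 0 0 -10 0 0 0.2'
python3 steer.py '0 0 0 -10 0 0 0.2;0 0 0 -10 0 0 0.2;0 0 0 -10 0 0 0.2;0 0 0 -9 0 0 0.2;0 0 0 -6 0 0 0.2'
python3 - <<'E'
from h import *
push(np.array([460,180.5]),(-30,-42),-336)
I=[]
for n in("scene","side"):
    I.append(cams.grab_frame(n)); seg(n,I[-1])
cv2.imwrite('pics/g1.png',np.hstack([cv2.resize(I[0][230:390,260:420],(400,400),interpolation=2),cv2.resize(I[1][250:410,285:445],(400,400),interpolation=2)])[:,:,::-1])
E
```

```text
clock: 11.47
eef_pos: [473.6, 29.8, 26.5]
tcp_rot: [-3.141, 0.0, 1.657]
contact_force: [0.4, 0.4, -0.7]
opening: 0.201
grasp_force: 0.5
clock: 11.88
eef_pos: [478.1, -20.0, 26.7]
tcp_rot: [-3.142, 0.0, 1.657]
contact_force: [0.4, 0.8, -0.2]
opening: 0.199
grasp_force: 0.4
clock: 12.3
eef_pos: [482.0, -64.9, 26.7]
tcp_rot: [3.142, 0.0, 1.656]
contact_force: [0.8, 1.1, -0.1]
opening: 0.199
grasp_force: 0.3
yaw 1.658 L 338.6 cup fence [ 86.2 276. ]
rz -0.002 dxyz [-60.6  -0.5   0.7]
start [ 486.9 -125.3]
scene (np.int32(244), np.int32(215), np.int32(17), np.int32(18), np.int32(227)) [470.3 292.6] fence [143.  373.1]
scene (np.int32(325), np.int32(316), np.int32(23), np.int32(26), np.int32(381)) [487.  -95.7] fence [-6.5 14.4]
side (np.int32(232), np.int32(228), np.int32(19), np.int32(20), np.int32(278)) [469.  294.9] fence [142.8 375.8]
side (np.int32(345), np.int32(326), np.int32(24), np.int32(33), np.int32(452)) [490.2 -86.3] fence [ 0.4 21.6]
side (np.int32(382), np.int32(330), np.int32(22), np.int32(25), np.int32(413)) [ 542.9 -125.6] fence [ 31.5 -36.4]
```

View pics/g1.png

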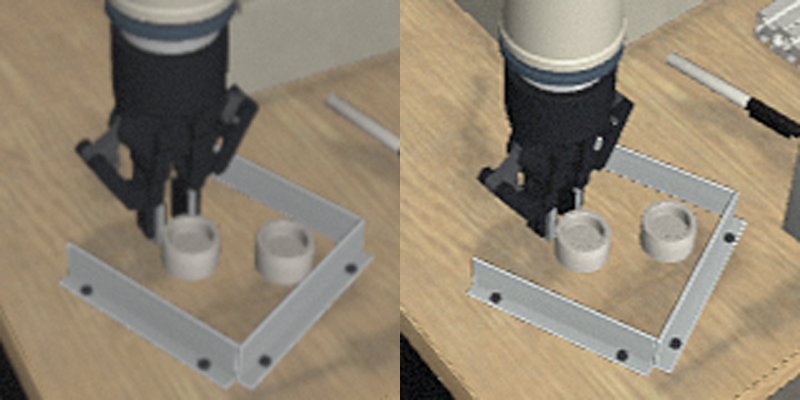

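B is cradled inside the fence (left crop (190,248)), and C stands in the far corner region (285,252). I finish B's push and retreat.

```bash
python3 steer.py '0 0 0 -5 0 0 0.2;0 0 0 -8 0 0 0.2;0 0 0 -8 0 0 0.2;0 0 0 -8 0 0 0.2;0 0 0 -8 0 0 0.2'
python3 steer.py '0 0 0 -7 0 0 0.2;0 0 0 -5 0 0 0.2;0 0 0 -4 0 0 0.2;0 0 0 -2 0 0 0.2;0 0 0 0 0 0 0.2'
python3 steer.py '0 0 0 8 0 0 0.2;0 0 0 18 0 0 0.2;0 0 0 22 0 -10 0.2;0 0 0 25 0 -25 0.2;0 0 0 25 0 -25 0.2'
python3 steer.py '0 0 0 28 0 -20 0.2;0 0 0 30 0 -10 0.2;0 0 0 30 0 0 0.2;0 0 0 30 0 0 0.2;0 0 0 30 0 0 0.2'
python3 - <<'E'
from h import *
for n in("scene","side"):
    I=cams.grab_frame(n); seg(n,I)
push(np.array([468.5,294]),(-1,5),18)
E
```

```text
clock: 12.82
eef_pos: [485.2, -101.4, 26.7]
tcp_rot: [3.142, 0.0, 1.657]
contact_force: [-0.1, 1.5, -0.1]
opening: 0.198
grasp_force: 0.4
clock: 13.23
eef_pos: [486.7, -119.0, 26.7]
tcp_rot: [3.142, 0.0, 1.656]
contact_force: [0.2, 0.2, -0.6]
opening: 0.199
grasp_force: 0.0
clock: 13.65
eef_pos: [476.8, -19.4, 86.5]
tcp_rot: [-3.139, -0.0, 1.656]
contact_force: [1.7, -0.3, 0.0]
opening: 0.202
grasp_force: 0.0
clock: 14.07
eef_pos: [464.8, 128.6, 117.2]
tcp_rot: [3.141, -0.0, 1.657]
contact_force: [0.7, 0.0, 0.5]
opening: 0.202
grasp_force: 0.0
scene (np.int32(245), np.int32(215), np.int32(16), np.int32(18), np.int32(221)) [471.3 292. ] fence [143.8 372.2]
side (np.int32(232), np.int32(228), np.int32(19), np.int32(20), np.int32(279)) [469.  294.9] fence [142.8 375.8]
yaw 1.64 L 396.8 cup fence [142.1 375.2]
rz 0.02 dxyz [209.9  14.9  91. ]
start [465.2 340.9]
```

```bash
python3 steer.py '0 0 0.02 25 2 0 0.2;0 0 0 25 3 0 0.2;0 0 0 25 3 0 0.2;0 0 0 20 3 0 0.2;0 0 0 10 1 0 0.2'
python3 - <<'E'
from h import *
S=cam("side"); W=cam("scene")
print("mug",onplane(S,(208,202),0),onplane(W,(234,193),0),"thing",onplane(S,(182,230),0),onplane(W,(202,212),0),"rail",onplane(S,(235,180),20), onplane(W,(262,170),20))
push(np.array([468.5,294]),(-1,5),16)
E
```

```text
clock: 14.58
eef_pos: [470.0, 234.2, 116.7]
tcp_rot: [3.141, -0.0, 1.638]
contact_force: [0.2, -0.3, -0.5]
opening: 0.196
grasp_force: 0.0
mug [477.52912327 472.74936067   0.        ] [483.47981391 477.67747631   0.        ] thing [378.54929058 413.84142229   0.        ] [382.88284066 416.58885496   0.        ] rail [565.49156974 487.75107746  20.        ] [584.81601017 537.31209879  20.        ]
yaw 1.64 L 396.8 cup fence [142.1 375.2]
rz -0.002 dxyz [104.8   2.6  90.7]
start [465.4 338.9]
```

```bash
python3 steer.py '0 0 0 25 1 0 0.2;0 0 0 30 1 0 0.2;0 0 0 25 1 0 0.2;0 0 0 15 0 0 0.2;0 0 0 9 0 5 0.2'
python3 steer.py '0 0 0 2 0 12 0.2;0 0 0 0 0 15 0.2;0 0 0 0 0 15 0.2;0 0 0 0 0 10 0.2;0 0 0 0 0 0 0.2'
python3 -c "
from h import *
push(np.array([468.5,294]),(-1,5),16)"
```

```text
clock: 15.0
eef_pos: [466.4, 337.5, 112.2]
tcp_rot: [3.14, -0.001, 1.638]
contact_force: [0.2, -0.5, 0.3]
opening: 0.204
grasp_force: 0.0
clock: 15.42
eef_pos: [464.5, 335.8, 56.8]
tcp_rot: [-3.137, 0.003, 1.636]
contact_force: [-0.7, -1.2, 0.9]
opening: 0.207
grasp_force: 0.0
yaw 1.64 L 396.8 cup fence [142.1 375.2]
rz -0.004 dxyz [ 3.   1.1 30.8]
start [465.4 338.9]
```

```bash
python3 steer.py '0 0 0 2 1 10 0.2;0 0 0 1 0 10 0.2;0 0 0 0 0 8 0.2;0 0 0 0 0 4 0.2;0 0 0 0 0 0 0.2'
python3 steer.py '0 0 0 -3 0 0 0.2;0 0 0 -4 0 0 0.2;0 0 0 -4 0 0 0.2;0 0 0 -4 0 0 0.2;0 0 0 -4 0 0 0.2'
python3 steer.py '0 0 0 -4 0 0 0.2;0 0 0 -5 0 0 0.2;0 0 0 -6 0 0 0.2;0 0 0 -8 0 0 0.2;0 0 0 -9 0 0 0.2'
python3 steer.py '0 0 0 -10 0 0 0.2;0 0 0 -10 0 0 0.2;0 0 0 -10 0 0 0.2;0 0 0 -10 0 0 0.2;0 0 0 -10 0 0 0.2'
python3 - <<'E'
from h import *
push(np.array([468.5,294]),(-1,5),-395)
for n in("scene","side"):
    I=cams.grab_frame(n); seg(n,I)
E
```

```text
clock: 15.83
eef_pos: [466.3, 340.7, 26.6]
tcp_rot: [-3.14, 0.001, 1.637]
contact_force: [-0.4, -0.3, -0.3]
opening: 0.2
grasp_force: 0.0
clock: 16.25
eef_pos: [468.3, 321.7, 28.1]
tcp_rot: [3.141, -0.0, 1.637]
contact_force: [-0.2, 0.2, 0.9]
opening: 0.201
grasp_force: 0.3
clock: 16.67
eef_pos: [470.4, 289.7, 27.8]
tcp_rot: [3.141, -0.0, 1.637]
contact_force: [-0.1, 1.0, 1.0]
opening: 0.197
grasp_force: 0.7
clock: 17.08
eef_pos: [473.6, 239.2, 27.7]
tcp_rot: [-3.142, 0.0, 1.637]
contact_force: [-0.1, 2.4, 1.2]
opening: 0.199
grasp_force: 0.8
yaw 1.64 L 396.8 cup fence [142.1 375.2]
rz -0.004 dxyz [-311.    -1.3    1.7]
start [493.8 -71.1]
scene (np.int32(260), np.int32(232), np.int32(17), np.int32(19), np.int32(235)) [477.8 207.9] fence [113.9 293.3]
side (np.int32(253), np.int32(240), np.int32(22), np.int32(27), np.int32(325)) [482.  220.7] fence [123.2 303.1]
```

```bash
python3 steer.py '0 0 0 -8 0 1 0.2;0 0 0 -10 0 0 0.2;0 0 0 -10 0 0 0.2;0 0 0 -10 0 0 0.2;0 0 0 -10 0 0 0.2'
python3 steer.py '0 0 0 -10 0 0 0.2;0 0 0 -10 0 0 0.2;0 0 0 -10 0 0 0.2;0 0 0 -10 0 0 0.2;0 0 0 -10 0 0 0.2'
python3 steer.py '0 0 0 -10 0 0 0.2;0 0 0 -10 0 0 0.2;0 0 0 -10 0 0 0.2;0 0 0 -10 0 0 0.2;0 0 0 -10 0 0 0.2'
python3 steer.py '0 0 0 -10 0 0 0.2;0 0 0 -10 0 0 0.2;0 0 0 -10 0 0 0.2;0 0 0 -10 0 0 0.2;0 0 0 -10 0 0 0.2'
python3 steer.py '0 0 0 -10 0 0 0.2;0 0 0 -10 0 0 0.2;0 0 0 -10 0 0 0.2;0 0 0 -8 0 0 0.2;0 0 0 -5 0 0 0.2'
python3 - <<'E'
from h import *
push(np.array([468.5,294]),(-1,5),-395)
I=[]
for n in("scene","side"):
    I.append(cams.grab_frame(n)); seg(n,I[-1])
cv2.imwrite('pics/i1.png',np.hstack([cv2.resize(I[0][230:390,260:420],(400,400),interpolation=2),cv2.resize(I[1][250:410,285:445],(400,400),interpolation=2)])[:,:,::-1])
E
```

```text
clock: 17.6
eef_pos: [476.6, 191.4, 26.7]
tcp_rot: [-3.141, 0.0, 1.637]
contact_force: [0.4, 0.0, -0.5]
opening: 0.201
grasp_force: 0.6
clock: 18.02
eef_pos: [480.0, 141.4, 26.7]
tcp_rot: [-3.141, 0.0, 1.637]
contact_force: [-0.8, 1.0, 0.6]
opening: 0.202
grasp_force: 0.4
clock: 18.43
eef_pos: [483.3, 91.6, 26.7]
tcp_rot: [-3.142, 0.0, 1.637]
contact_force: [-0.3, 1.2, -0.1]
opening: 0.201
grasp_force: 0.4
clock: 18.85
eef_pos: [486.6, 41.8, 26.7]
tcp_rot: [-3.142, 0.0, 1.637]
contact_force: [0.8, 0.7, 0.3]
opening: 0.202
grasp_force: 0.4
clock: 19.27
eef_pos: [489.5, -1.2, 26.7]
tcp_rot: [-3.142, 0.0, 1.636]
contact_force: [-0.2, 0.2, -0.5]
opening: 0.198
grasp_force: 0.4
yaw 1.64 L 396.8 cup fence [142.1 375.2]
rz -0.004 dxyz [-70.   -0.5   0.7]
start [493.8 -71.1]
scene (np.int32(314), np.int32(293), np.int32(21), np.int32(25), np.int32(353)) [495.2 -32.9] fence [27.6 67.8]
side (np.int32(327), np.int32(306), np.int32(23), np.int32(29), np.int32(411)) [495.3 -24.8] fence [31.1 75.1]
```

View pics/i1.png

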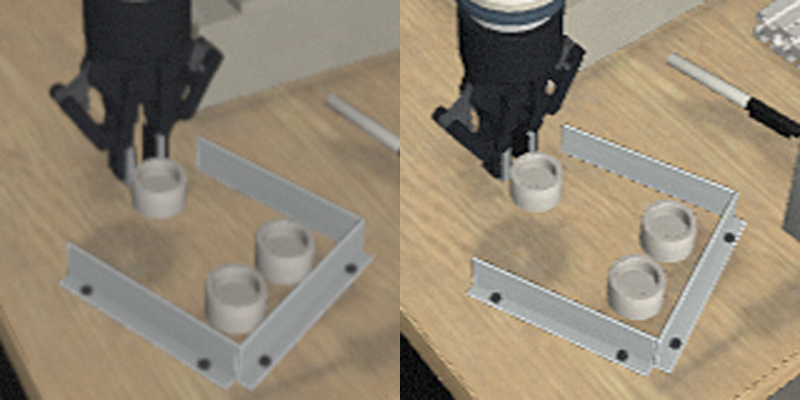

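A is at the mouth (left crop (159,188)); B (236,299) and C (285,252) both stand inside with clearance. I'll stop A at fence y of about 15 so it doesn't touch them.

```bash
python3 steer.py '0 0 0 -5 0 0 0.2;0 0 0 -8 0 0 0.2;0 0 0 -8 0 0 0.2;0 0 0 -8 0 0 0.2;0 0 0 -8 0 0 0.2'
python3 steer.py '0 0 0 -7 0 0 0.2;0 0 0 -5 0 0 0.2;0 0 0 -4 0 0 0.2;0 0 0 -2 0 0 0.2;0 0 0 0 0 0 0.2'
python3 steer.py '0 0 0 8 0 0 0.2;0 0 0 18 0 0 0.2;0 0 0 22 0 -10 0.2;0 0 0 25 0 -25 0.2;0 0 0 25 0 -25 0.2'
python3 steer.py '0 0 0 28 0 -25 0.2;0 0 0 30 0 -25 0.2;0 0 0 20 0 -20 0.2;0 0 0 10 0 -10 0.2;0 0 0 0 0 0 0.2'
python3 - <<'E'
from h import *
print("B",wf(onplane(cam("scene"),(354.4,349.6),12)),wf(onplane(cam("side"),(379.4,364.8),12)))
I=[]
for n in("scene","side"):
    I.append(cams.grab_frame(n)); seg(n,I[-1])
cv2.imwrite('pics/j1.png',np.hstack([cv2.resize(I[0][190:390,200:400],(400,400),interpolation=2),cv2.resize(I[1][210:410,190:440],(400,320),interpolation=2) if 0 else cv2.resize(I[1][205:405,225:425],(400,400),interpolation=2)])[:,:,::-1])
E
```

```text
clock: 19.78
eef_pos: [491.9, -37.9, 26.7]
tcp_rot: [-3.142, 0.0, 1.637]
contact_force: [0.7, 0.5, 0.4]
opening: 0.198
grasp_force: 0.2
clock: 20.2
eef_pos: [493.1, -55.5, 26.7]
tcp_rot: [3.142, 0.0, 1.636]
contact_force: [0.8, -0.1, 0.8]
opening: 0.201
grasp_force: 0.0
clock: 20.62
eef_pos: [485.2, 44.3, 86.6]
tcp_rot: [-3.139, -0.0, 1.637]
contact_force: [1.6, -0.1, -0.1]
opening: 0.203
grasp_force: 0.0
clock: 21.03
eef_pos: [481.7, 133.0, 168.7]
tcp_rot: [3.138, -0.001, 1.64]
contact_force: [0.5, 0.3, -0.7]
opening: 0.2
grasp_force: 0.0
B [-25.99601112 -38.13445345] [-25.8458128  -35.43219605]
scene (np.int32(329), np.int32(311), np.int32(22), np.int32(26), np.int32(423)) [498.1 -87.5] fence [ 7.  17.1]
side (np.int32(348), np.int32(328), np.int32(22), np.int32(24), np.int32(408)) [496.8 -84.1] fence [ 7.3 20.8]
```

View pics/j1.png

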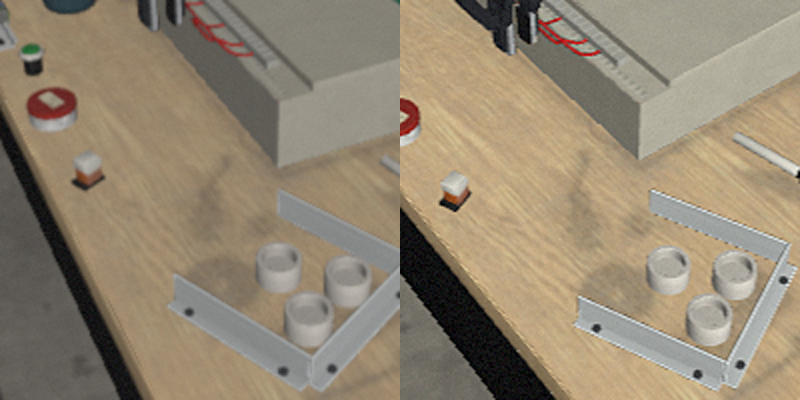

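All three cups stand upright inside the fence (left crop (278,266), (347,280), (308,318)), at fence coordinates of about (7,19), (31,-36) and (-26,-37). The gripper is clear and the tin, button and relay are undisturbed.

```bash
python3 -c "
from rig import r, cams, sign_off
print(sign_off())"
```

```text
the job is handed in; nothing more can be done
None
```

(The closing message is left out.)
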